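# Index the sample table and latch its keeper

## Task

Turn the round sample table until its one tall bottle stands under the nozzle, clicked home in that detent. Then swing the steel keeper bar fully shut into its catch; the loose brown bottle standing in the bar's way must first be cleared off and stood upright in the shallow white tray beside the bottle already there. Knock nothing over, and leave the other things on the bench where they stand.

Things in the scene. Friction and masses are not known exactly. Their poses are not given: they have to be found in the camera images.
- carousel: Fixed sampling unit: grey base plate (x -125 to 175, y -120 to 155, top at z 16 mm) carrying sample table, nozzle, keeper bar and catch. Origin: on the bench under the table's axis; x points to the nozzle's column (11 mm radius, at x 150, y 0), z up. The nozzle's arm spans x 65 to 165, y -12 to 12, z 154 to 172 mm.
- nozzle (a point): Tip of the fixed steel nozzle, 136 mm above the bench, 75 mm from the table's axis along the carousel's x.
- sample_table (a joint): Angle of the aluminium sample table (rad), growing anticlockwise seen from above. Six spring detents, 1.047 apart; 0 = tall bottle under the nozzle; starts 1 or 2 detents positive of 0. Disc 210 mm across, top z 52 mm; six 38 mm brown bottles clamped at 75 mm radius: five reach z 98, the tall one z 128 mm. 0.25 N m turns it past a hump, then it snaps in.
- table_handle (a point): Centre of the black handle bar on the table's axis, 150 mm above the bench, turning with the table: 64 mm long along its own x (which points to the tall bottle), 16 mm thick along its y, z 130 to 170 mm.
- tall_cap (a point): Top of the tall bottle's cap, on the table, 75 mm from its axis, z 128 mm.
- keeper (a joint): Angle of the keeper bar about its vertical hinge (rad): 0 shut against its stop, growing as it swings outwards (clockwise seen from above); starts at 1.0 to 1.3. At q the bar points from the hinge along (-cos q, sin q) in the carousel's frame. Below about 0.1 a spring roller in the catch resists (about 6 N at the knob), then holds it shut.
- keeper_hinge (a point): On the keeper's hinge axis at the bar's mid height, carousel x 110, y 130, z 85 mm. The bar is steel, 197 mm long, 12 mm thick, z 75 to 95 mm.
- keeper_knob (a point): Middle of the black upright knob on the bar, 155 mm from the hinge axis: 18 mm diameter, z 95 to 140 mm; this point is at z 120 mm. Its x axis runs along the bar to the hinge.
- keeper_catch (a point): Steel catch on the carousel for the bar's free end, carousel x -75, y 130 mm; this point is where the bar's middle lies when shut (z 85). Block 24 mm by 31 mm up to z 60, with a stop plate up to z 101 on the table's side.
- stray_bottle: A brown glass bottle with a black screw cap, 118 mm tall: body 48 mm diameter up to z 78, cap 34 mm diameter from z 94 to 118. Origin: centre of its underside, z up. The loose one standing on the bench between the open keeper bar and the table.
- tray: Fixed shallow white tray, 250 mm (x) by 140 mm (y) outside, 16 mm high, walls and floor 4 mm. Origin: centre of its underside on the bench.
- tray_bottle: A brown glass bottle with a black screw cap, 118 mm tall: body 48 mm diameter up to z 78, cap 34 mm diameter from z 94 to 118. Origin: centre of its underside, z up. Already standing somewhere along the tray's middle line. Leave it.
- side_bottle: A brown glass bottle with a black screw cap, 118 mm tall: body 48 mm diameter up to z 78, cap 34 mm diameter from z 94 to 118. Origin: centre of its underside, z up. Stands right of the carousel (its -y side). Leave it.
- back_bottle: A brown glass bottle with a black screw cap, 118 mm tall: body 48 mm diameter up to z 78, cap 34 mm diameter from z 94 to 118. Origin: centre of its underside, z up. Stands behind the keeper's hinge. Leave it.
- beaker: Clear open beaker, 66 mm diameter, 85 mm tall, just beyond the tray's +x end. Origin: centre of its underside. Leave it.
- jar: Low clear jar with a white lid, 56 mm diameter, 55 mm tall, beside the tray, on its -y side. Origin: centre of its underside. Leave it.
- flask: White plastic bottle with a black cap, 64 mm diameter, 170 mm tall, at the carousel's right, on the robot's side. Origin: centre of its underside. Leave it.
Things that resemble listed ones, but are neither listed nor needed, are in the scene too. Leave any purple look-alike of the stray_bottle alone.

How it is judged:
By the outcome, as a careful person would: the job done as asked, in the order asked, and still so for the second after the job is handed in, with the robot touching nothing.
It also fails if it takes over 67 s, if anything falls off the work surface, if the arm or the gripper's body presses on something with over 40 N, if the wrist force passes 120 N, or if a joint passes its speed limit or range.

## Robot

A 7-joint arm with a two-finger parallel gripper is mounted at the origin on the work surface. World frame = base frame: x ahead of the robot, y to its left, z up, the work surface at z = 0. Lengths are in m, angles in rad, forces in N, time in s.
With the tool pointing down it reaches from about 0.425 to 0.95 m from the base axis. Payload 4.7 kg.
Tool frame: the origin (TCP) lies midway between the tips of the shut fingers; the grasp point (between the pads) lies behind it (ctrl.grasp_offset is the z of the grasp point in the tool frame, in m); z points along the fingers, y is the line along which they close (so a half turn about z gives the same grasp; the last joint's range is limited). The gripper opens to 87 mm and grips with 3 to 60 N. Pads are 19 mm wide; open, the fingers measure 117 mm over their backs; the gripper's body (75 mm by 190 mm) begins 51 mm behind the grasp point.
Start: joints at [-1.286, 0.469, -0.049, 1.532, 0.024, 1.141, -0.082], TCP at [0.208, 0.642, 0.223] pointing down, gripper open.
Joint ranges: [-2.59, 2.59], [-0.33, 1.99], [-1.39, 1.29], [0.1, 2.45], [-1.04, 4.18], [0.21, 1.99], [-2.66, 2.66]. Speed limits (rad/s): [2.57, 2.57, 3.14, 3.14, 3.14, 3.14, 3.14].

## Interface

Orientations are given as [roll, pitch, yaw] about the fixed x, y, z axes, in that order (R = Rz(yaw) Ry(pitch) Rx(roll)).
In Python, from rig import observe, capture, finish_job, ctrl gives the robot as it stands.
- The arm moves only by the shell command python3 -m pendant 'ROWS'. ROWS is a JSON object of lists of equal length, an entry for each row: "delta_pos": the shift along the tool's x, y, z in units of 30 mm (1.0 is 30 mm), a list of three; "twist": the turn about the tool's z in degrees; "jaw": the finger opening in mm, from 0 to 87. A call has 1 to 10 rows; each row is the pose to reach, as a shift and turn from the pose commanded when the call began, along the tool's axes at that moment; what a row does not reach only later rows make up. A row lasts 1/8 s, in which the tool goes at most 62.5 mm and 10.7 degrees, less where a joint would pass 70% of its speed; a pose out of reach is approached as far as the arm can. A call with a gripper value outside its range is refused whole. The fingers move at their own pace and stop on an object; the grip force is fixed at half the most. Time passes only in rows, so rows that repeat a pose let the fingers close. It gives the time, the measured TCP pose, the force, the opening and the grip force at its end, in the units of the state.
- observe(): the state, without advancing time (a new reading comes with each control period).
- capture(name): name is "side" or "top" or "wrist"; returns a dict with "image" (480x640x3 uint8, red, green, blue), "fx", "fy", "cx", "cy" (pixels), "k1" (the pictures are not rectified: a ray, as slopes to the right and down, at radius r is drawn at 1 + k1 r^2 times it, then the intrinsics apply), "T" (4x4, takes a point from camera to world coordinates). Camera axes: x right, y down, z forward; pixel columns grow to the right and rows downward; lengths in m; the calibration is good to about 2 mm. A picture is of the moment at which its call begins. There is no depth.
- finish_job(): hands the job in; it is judged then, once.
The state is a dict: "clock": time; "q": joint angles; "qd": joint speeds; "tau": joint torques, N m; "tool_pos": TCP position; "eef_rot": TCP orientation; "force": force on the tool from outside, world axes, zero at the start; "wrist_torque": the same for the moment, N m; "grip_width": finger opening in m; "finger_force": force on a finger pad.
Only numpy, scipy, OpenCV 4.12 (cv2) and the standard library are available. Lean on these libraries where they do the work, as an engineer would, in place of code of your own. Each camera call takes 0.05 s, during which the arm holds its last target. There are 200 camera calls.

## Working session

There is one attempt and no reset: what is moved stays moved. The work goes in short steps, Python scripts to look and compute and a shell command to move; the robot and the scene stay as the last step left them, time stands still between calls to the robot, and variables do not carry over. Pictures are saved under pics/ and viewed, at most 10 in all, crops included, and the job is handed in when it is done.

```bash
mkdir -p pics; ls; python3 - <<'E'
from rig import observe,capture,ctrl
import cv2,numpy as np
s=observe();print(s['clock'],s['tool_pos'],s['eef_rot'],s['grip_width'],ctrl.grasp_offset)
for n in("top","side"):
    c=capture(n);cv2.imwrite(f"pics/{n}0.png",c['image'][:,:,::-1])
    np.savez(f"{n}0.npz",**c)
    print(n,c['fx'],c['cx'],c['cy'],c['k1'],np.round(c['T'],3).tolist())
E
```

```text
pics
0.0 [0.20818115 0.64149851 0.22151377] [-3.13970961e+00  6.63718807e-05  2.82780009e+00] 0.08726370143504016 -0.0187
top 529.240335242387 321.0943420664816 232.88957152916916 -0.15314597870311009 [[-0.025, -0.985, 0.169, 0.428], [-1.0, 0.026, 0.003, -0.017], [-0.007, -0.169, -0.986, 1.171], [0.0, 0.0, 0.0, 1.0]]
side 533.7272975727014 324.1485914040136 238.76841678799582 -0.06842194162322596 [[-0.963, -0.195, 0.188, 0.401], [-0.27, 0.68, -0.682, 0.667], [0.005, -0.707, -0.707, 0.831], [0.0, 0.0, 0.0, 1.0]]
```

View pics/top0.png

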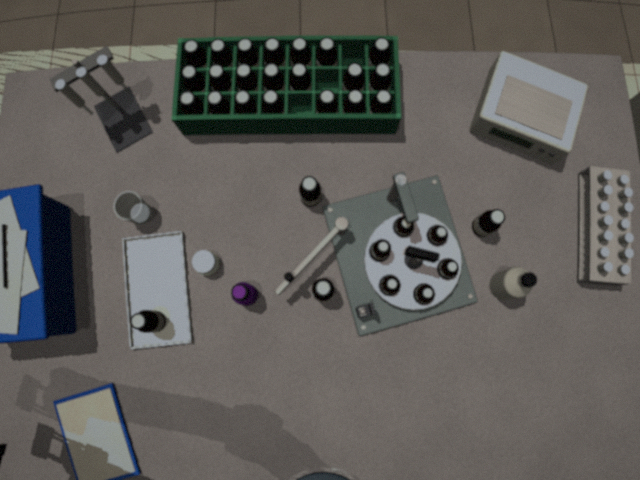

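View pics/side0.png

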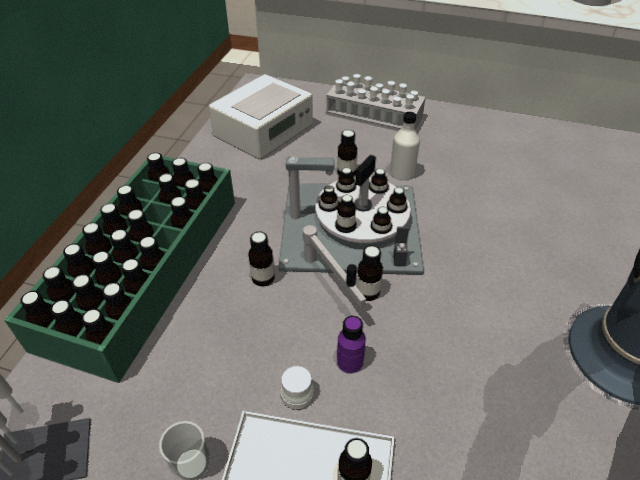

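Top view: the carousel's table is at about (413,260) and the hinge at (343,224). The bar runs to (280,290), with the knob at (290,276). Side view: the tall bottle is at (346,210), one detent positive.

Candidates for stray_bottle, by top pixel:
- Brown at (322,290), between the bar and the table. This is my choice.
- Purple look-alike at (244,293).
- back_bottle at (310,190).
- side_bottle at (490,222).
- tray_bottle at (147,320).
- The bottles in the crate.

```bash
cat > h.py <<'E'
import numpy as np,cv2
def proj(c,P):
    T=np.linalg.inv(c['T']);K=np.array([[c['fx'],0,c['cx']],[0,c['fy'],c['cy']],[0,0,1.]])
    return cv2.projectPoints(np.atleast_2d(P).astype(float),cv2.Rodrigues(T[:3,:3])[0],T[:3,3],K,np.array([float(c['k1']),0,0,0]))[0][:,0]
def ray(c,uv,z):
    K=np.array([[c['fx'],0,c['cx']],[0,c['fy'],c['cy']],[0,0,1.]])
    n=cv2.undistortPoints(np.array([[uv]],float),K,np.array([float(c['k1']),0,0,0]))[0,0]
    d=c['T'][:3,:3]@[n[0],n[1],1];o=c['T'][:3,3];return (o+d*(z-o[2])/d[2])[:2]
def crop(im,x0,y0,x1,y1,s,f):
    o=cv2.resize(im[y0:y1,x0:x1,::-1],None,fx=s,fy=s,interpolation=cv2.INTER_CUBIC)
    for k in range((x0//20+1)*20,x1,20): cv2.putText(o,str(k),(int((k-x0)*s),10),0,.35,(0,255,255));cv2.line(o,(int((k-x0)*s),12),(int((k-x0)*s),18),(0,255,255))
    for k in range((y0//20+1)*20,y1,20): cv2.putText(o,str(k),(0,int((k-y0)*s)+4),0,.35,(0,255,255))
    cv2.imwrite(f,o)
E
python3 - <<'E'
import numpy as np;from h import *
im=np.load('top0.npz')['image'];crop(im,275,170,480,340,3.5,'pics/c1.png');crop(im,110,180,270,360,3.3,'pics/c2.png')
E
```

```text
(no output)
```

View pics/c1.png

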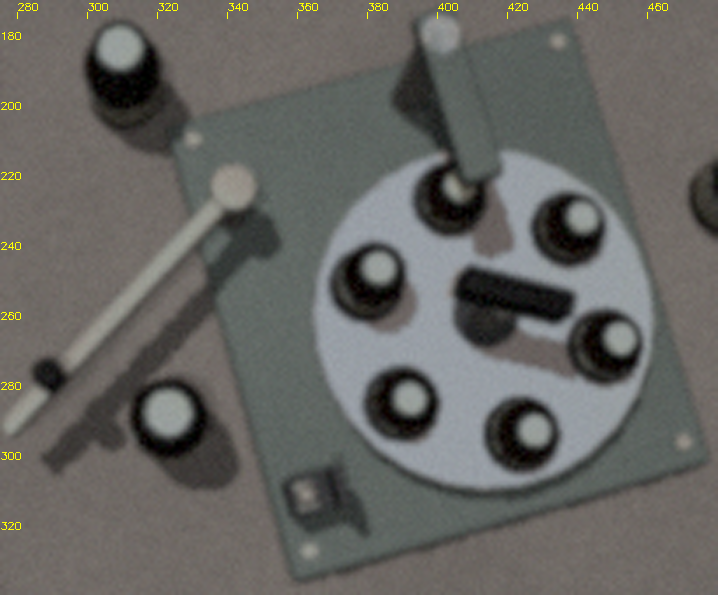

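View pics/c2.png

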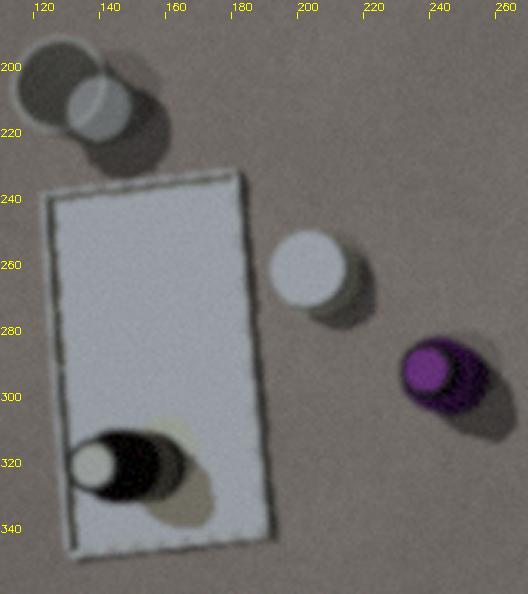

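The crops confirm the stray brown bottle: its white cap top is at (323.3,287.7), between the bar and the plate. The knob top is at (288.7,277.1) and the handle centre at (422.4,254). The tray bottle's cap is at (137.9,320.9), and the purple decoy at (240,292) stays put.

```bash
cat >> h.py <<'E'
def carpt(p,P):
    c,s=np.cos(p[2]),np.sin(p[2]);P=np.atleast_2d(P)/1000.
    return np.c_[p[0]+c*P[:,0]-s*P[:,1],p[1]+s*P[:,0]+c*P[:,1],P[:,2]]
E
python3 - <<'E'
import numpy as np;from h import *;from scipy.optimize import least_squares
c=dict(np.load('top0.npz'));A=lambda x,y:(275+x/3.5,170+y/3.5);B=lambda x,y:(110+x/3.3,180+y/3.3)
mod=np.array([[175,155,16],[175,-120,16],[-125,-120,16],[-125,155,16],[0,0,52],[0,0,170]])
px=np.array([A(172,140),A(575,15),A(708,460),A(297,580),A(484,320),A(516,294)])
f=lambda p:(proj(c,carpt(p,mod))-px).ravel()
r=least_squares(f,[.37,-.2,.2]);p=r.x;print('car',p.round(4),np.round(r.fun,1))
R=ray
tm=np.array([[125,70,16],[125,-70,16],[-125,-70,16],[-125,70,16]])
tp=np.array([B(42,193),B(240,168),B(275,540),B(72,558)])
t=least_squares(lambda p:(proj(c,carpt(p,tm))-tp).ravel(),[.35,.35,0]);print('tray',t.x.round(4),np.round(t.fun,1))
st=R(c,A(169,412),.118);print('stray',st.round(4));print('traybottle',R(c,B(92,465),.118).round(4))
h=carpt(p,[110,130,85])[0];k=R(c,A(48,375),.14);d=k-h[:2]
a=np.arctan2(d[1],d[0])-p[2];q=np.pi-a;print('hinge',h.round(4),'knob',k.round(4),np.linalg.norm(d).round(4),'q',(q+np.pi)%(2*np.pi)-np.pi)
h1=R(c,A(465,281),.17);h2=R(c,A(570,307),.17);dd=h1-h2;print('handle',((h1+h2)/2).round(4),np.linalg.norm(dd),'ang rel car',np.arctan2(dd[1],dd[0])-p[2])
sc=dict(np.load('side0.npz'));
for n,P in dict(stray=[*st,.118],knob=[*k,.14],handle=[*p[:2],.17]).items():print(n,proj(sc,P).round(1))
b=(k-h[:2])/np.linalg.norm(d);e=st-h[:2];print('stray along bar',e@b,'perp',b[0]*e[1]-b[1]*e[0])
print('tallcap',ray(c,A(378,267),.128)-p[:2],'beaker',R(c,B(60,83),.085),'jar',R(c,B(308,268),.055))
E
```

```text
car [ 0.5535 -0.2098  0.2476] [-2.3 -3.3 -1.1  0.6  1.8  1.  -0.5  2.1  0.4 -0.4  1.5 -0.2]
tray [0.5075 0.3533 0.1025] [ 0.3  0.1  0.2 -0.2 -0.2 -0.7 -0.3  0.7]
stray [ 0.4978 -0.0154]
traybottle [0.4383 0.3597]
hinge [ 0.6283 -0.0568  0.085 ] knob [0.5186 0.0516] 0.1542 q 1.0269115748249984
handle [ 0.5533 -0.2078] 0.059432808747210596 ang rel car 1.0507928855218658
stray [[371.6 250.3]]
knob [[352.7 265.9]]
handle [[366.5 161.6]]
stray along bar 0.12200563395521877 perp 0.06227972283248642
tallcap [0.0227709  0.07323272] beaker [0.68565071 0.40018776] jar [0.56434436 0.23998433]
```

```bash
cat >> h.py <<'E'
def plan(*targets):
    "targets: (x,y,z,world angle of tool y or None)"
    from rig import observe
    from scipy.spatial.transform import Rotation as Ro
    s=observe();R=Ro.from_euler('xyz',s['eef_rot']).as_matrix();a0=np.arctan2(R[1,1],R[0,1])
    print('t',round(s['clock'],2),'tcp',s['tool_pos'].round(4),'yang',a0.round(3),'F',np.round(s['force'],1),'grip',round(s['grip_width']*1e3,1),np.round(s['finger_force'],1),'q7',s['q'][6].round(2))
    for t in targets:
        d=R.T@(np.array(t[:3])-s['tool_pos'])/.03
        tw=0 if t[3] is None else -np.degrees((t[3]-a0+np.pi/2)%np.pi-np.pi/2)
        print(d.round(3).tolist(),'twist',round(tw,1))
E
python3 -c "
from h import *
plan((.5,.25,.25,.46),(.5535,-.2095,.25,-.276))"
```

```text
t 0.1 tcp [0.2082 0.6415 0.2216] yang 1.257 F [-0.2 -0.5 -0.1] grip 87.2 0.0 q7 -0.08
[-13.28, -9.414, -0.929] twist 45.7
[-19.703, -23.432, -0.904] twist 87.8
```

```bash
python3 -m pendant '{"delta_pos":[[-1.6,-1.2,-0.5],[-3.3,-2.3,-0.9],[-5,-3.5,-0.9],[-6.6,-4.7,-0.9],[-8.3,-5.9,-0.9],[-10,-7,-0.9],[-11.6,-8.2,-0.9],[-13.3,-9.4,-0.9],[-13.8,-10.5,-0.9],[-14.3,-12,-0.9]],"twist":[0,6,14,22,30,38,45,52,58,62],"jaw":[60,60,60,60,60,60,60,60,60,60]}'; python3 -c "
from h import *
plan((.5535,-.2095,.25,-.276))"
```

```text
clock: 1.35
tool_pos: [0.5054, 0.1662, 0.249]
eef_rot: [-3.141, 0.0, 1.744]
force: [0.7, 0.9, -0.6]
grip_width: 0.06
finger_force: 0.0
t 1.35 tcp [0.5054 0.1662 0.249 ] yang 0.173 F [ 0.7  0.9 -0.6] grip 60.0 0.0 q7 -0.14
[-12.613, -0.575, -0.031] twist 25.7
```

```bash
python3 -m pendant '{"delta_pos":[[-1.8,-0.1,0],[-3.6,-0.2,0],[-5.4,-0.3,0],[-7.2,-0.3,0],[-9,-0.4,0],[-10.8,-0.5,0],[-12,-0.6,0],[-12.6,-0.6,0],[-12.6,-0.6,0],[-12.6,-0.6,0]],"twist":[3,6,10,14,18,22,25,25.7,25.7,25.7],"jaw":[60,60,60,60,60,60,60,60,60,60]}'; python3 - <<'E'
from h import *;from rig import capture
plan((.5535,-.2095,.137,-.276))
c=capture('wrist');np.savez('w1.npz',**c);cv2.imwrite('pics/w1.png',c['image'][:,:,::-1])
print(proj(c,[[.5535,-.2095,.17],[.5535+.032*.272,-.2095+.032*.962,.17]]).round(0))
E
```

```text
clock: 2.6
tool_pos: [0.5536, -0.2059, 0.2491]
eef_rot: [-3.141, -0.001, 1.3]
force: [0.6, 0.3, 0.3]
grip_width: 0.0599
finger_force: 0.0
t 2.6 tcp [ 0.5536 -0.2059  0.2491] yang -0.27 F [0.6 0.3 0.3] grip 59.9 0.0 q7 0.23
[-0.121, 0.032, 3.738] twist 0.3
[[317. 255.]
 [318. 204.]]
```

View pics/w1.png

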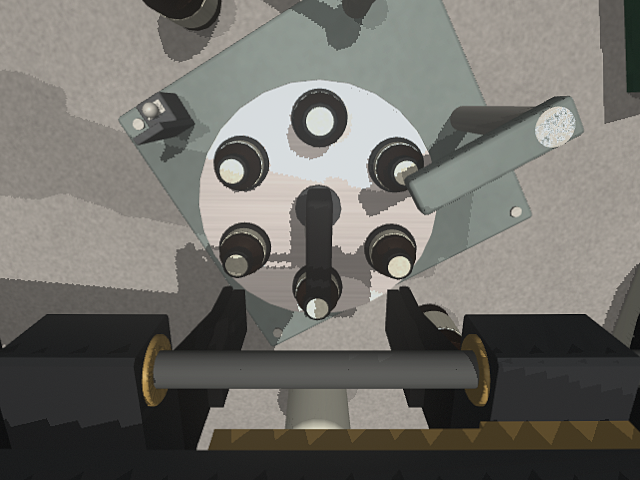

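```bash
python3 - <<'E'
from h import *
c=dict(np.load('w1.npz'));u=np.array([.272,.962]);o=np.array([.5535,-.2095])
for n,r,z in(('disc',0,.052),('tall',.075,.128),('low',-.075,.098),('end',.032,.17),('end130',.032,.130),('end-',-.032,.17)):print(n,proj(c,[*(o+r*u),z]).round(0))
print(ray(c,(320,121),.128)-(o+.075*u),ray(c,(317,308),.098)-(o-.075*u),ray(c,(232,171),.098),ray(c,(399,266),.098),ray(c,(235,265),.098),ray(c,(403,171),.098))
crop(c['image'],250,150,390,330,3.2,'pics/w1c.png')
E
```

```text
disc [[317. 209.]]
tall [[318. 125.]]
low [[317. 310.]]
end [[318. 204.]]
end130 [[317. 190.]]
end- [[317. 302.]]
[0.00204133 0.00189479] [0.00087405 0.0020469 ] [ 0.50319651 -0.15361091] [ 0.60710873 -0.26135799] [ 0.48102113 -0.22533926] [ 0.62599089 -0.18782827]
```

View pics/w1c.png

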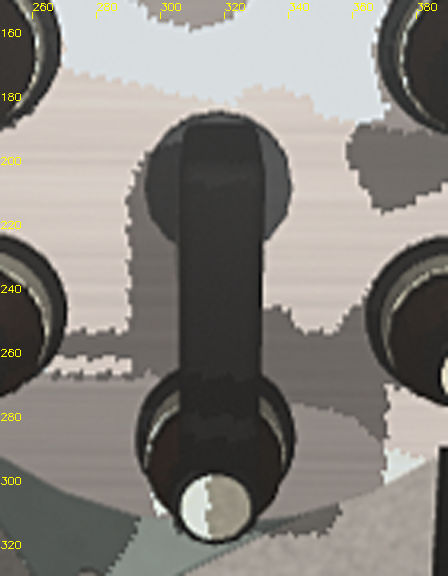

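```bash
python3 -m pendant '{"delta_pos":[[0.07,0.03,0],[0.07,0.03,1],[0.07,0.03,2],[0.07,0.03,3],[0.07,0.03,3.7],[0.07,0.03,3.7],[0.07,0.03,3.7],[0.07,0.03,3.7],[0.07,0.03,3.7],[0.07,0.03,3.7]],"twist":[0,0,0,0,0,0,0,0,0,0],"jaw":[60,60,60,60,60,60,8,8,8,8]}'; python3 -c "
from h import *
plan((.555,-.2077,.137,-.276))"
```

```text
clock: 3.9
tool_pos: [0.5549, -0.2064, 0.1389]
eef_rot: [3.141, -0.0, 1.297]
force: [0.1, 0.5, -0.0]
grip_width: 0.0278
finger_force: 0.0
t 3.9 tcp [ 0.5549 -0.2064  0.1389] yang -0.274 F [ 0.1  0.5 -0. ] grip 27.8 0.0 q7 0.3
[-0.042, 0.014, 0.063] twist 0.1
```

```bash
python3 -m pendant '{"delta_pos":[[-0.03,0,0],[-0.03,0,0],[-0.03,0,0],[-0.03,0,0]],"twist":[0,0,0,0],"jaw":[8,8,8,8]}'; python3 -m pendant '{"delta_pos":[[0,0,0],[0,0,0],[0,0,0],[0,0,0],[0,0,0],[0,0,0],[0,0,0],[0,0,0],[0,0,0],[0,0,0]],"twist":[6,13,20,27,34,42,50,57,60.5,60.5],"jaw":[8,8,8,8,8,8,8,8,8,8]}'; python3 -c "
from h import *
plan((.555,-.2077,.137,-1.323))"
```

```text
clock: 4.4
tool_pos: [0.555, -0.2074, 0.1386]
eef_rot: [3.141, 0.0, 1.297]
force: [2.2, -0.4, -0.7]
grip_width: 0.0157
finger_force: 30.0
clock: 5.65
tool_pos: [0.5552, -0.2077, 0.1386]
eef_rot: [3.14, -0.001, 0.242]
force: [4.3, -2.6, -2.0]
grip_width: 0.0159
finger_force: 30.0
t 5.65 tcp [ 0.5552 -0.2077  0.1386] yang -1.329 F [ 4.3 -2.6 -2. ] grip 15.9 30.0 q7 -0.59
[-0.006, -0.001, 0.054] twist -0.3
```

```bash
python3 -m pendant '{"delta_pos":[[0,0,0],[0,0,0],[0,0,0],[0,0,-1],[0,0,-2],[0,0,-3],[0,0,-3.7],[0,0,-3.7],[0,0,-3.7]],"twist":[0,0,0,0,0,0,0,0,0],"jaw":[55,55,55,55,55,55,55,55,55]}'; python3 - <<'E'
from h import *;from rig import capture
plan((.4978,-.0154,.26,None))
c=capture('wrist');np.savez('w2.npz',**c);cv2.imwrite('pics/w2.png',c['image'][:,:,::-1])
o=np.array([.555,-.2077])
for k in range(6):
    a=.2476+k*np.pi/3;print(k,proj(c,[*(o+.075*np.array([np.cos(a),np.sin(a)])),.128 if k==0 else .098]).round(0))
a=.2476
print(proj(c,[[*(o+r*np.array([np.cos(a),np.sin(a)])),.17] for r in(-.032,.032)]).round(0))
t=capture('top');np.savez('t2.npz',**t)
E
```

```text
clock: 6.78
tool_pos: [0.5539, -0.2068, 0.2485]
eef_rot: [-3.14, 0.001, 0.241]
force: [-0.3, 0.0, 0.2]
grip_width: 0.055
finger_force: 0.0
t 6.78 tcp [ 0.5539 -0.2068  0.2485] yang -1.329 F [-0.3  0.   0.2] grip 55.0 0.0 q7 -0.68
[-0.291, -6.641, -0.376] twist 0
0 [[317. 117.]]
1 [[230. 169.]]
2 [[237. 263.]]
3 [[318. 305.]]
4 [[400. 262.]]
5 [[405. 168.]]
[[319. 296.]
 [318. 196.]]
```

View pics/w2.png

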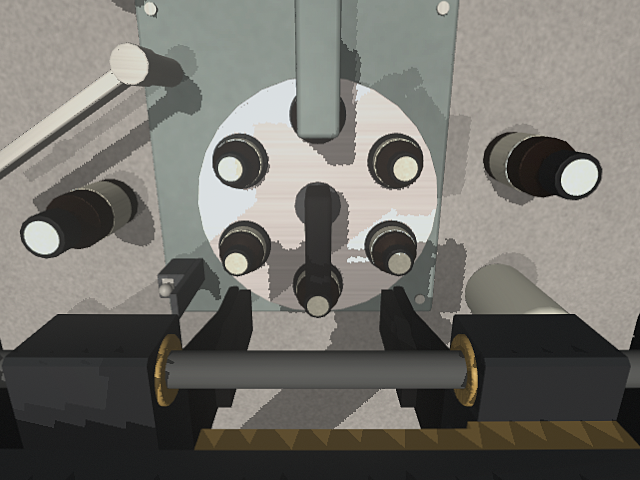

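The table is home: the handle points along the nozzle arm, and the caps sit at the predicted pixels (231,168), (236,264), (317,306), (399,263) and (405,168). The stray bottle's cap top is at (42,238) in the wrist view.

```bash
python3 - <<'E'
from h import *
c=dict(np.load('w2.npz'));print(ray(c,(42,238),.118), ray(c,(129,63),.1))
plan((.4978,-.0154,.25,-.775))
E
```

```text
[ 0.4966496  -0.01309658] [ 0.63111312 -0.05510369]
t 6.88 tcp [ 0.5538 -0.2068  0.2482] yang -1.33 F [ 0.2  0.2 -0.6] grip 55.0 0.0 q7 -0.69
[-0.289, -6.641, -0.05] twist -31.8
```

```bash
python3 -m pendant '{"delta_pos":[[-0.1,-1.5,-0.1],[-0.2,-3.2,-0.1],[-0.3,-5,-0.1],[-0.3,-6.2,-0.1],[-0.3,-6.7,-0.1],[-0.3,-6.7,-0.1],[-0.3,-6.7,-0.1],[-0.3,-6.7,-0.1]],"twist":[-5,-13,-21,-29,-31.8,-31.8,-31.8,-31.8],"jaw":[60,60,60,60,60,60,60,60]}'; python3 - <<'E'
from h import *;from rig import capture
c=capture('wrist');np.savez('w3.npz',**c);cv2.imwrite('pics/w3.png',c['image'][:,:,::-1])
plan((.4973,-.0145,.09,-.775));print(proj(c,[.4973,-.0145,.118]))
E
```

```text
clock: 7.88
tool_pos: [0.498, -0.0159, 0.2525]
eef_rot: [3.141, 0.0, 0.793]
force: [0.4, -0.0, 0.6]
grip_width: 0.0598
finger_force: 0.0
t 7.92 tcp [ 0.4979 -0.0156  0.2525] yang -0.778 F [-0.   0.1 -1.2] grip 60.1 0.0 q7 -0.66
[0.014, -0.043, 5.416] twist -0.1
[[313.89486116 223.66450796]]
```

View pics/w3.png

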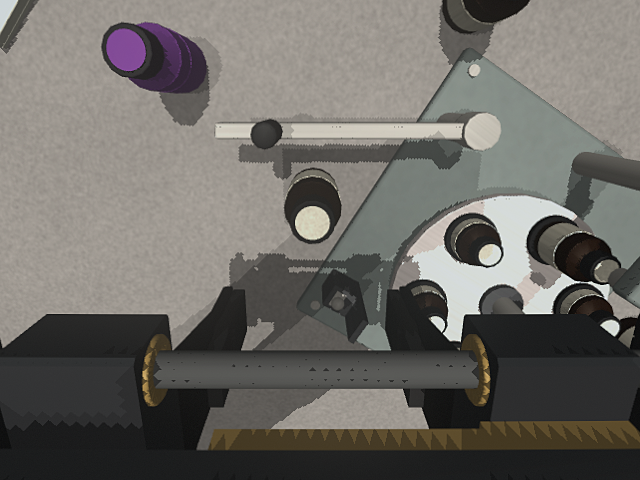

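The cap is at (312,224), as predicted, and the bar is parallel to the jaw line and clear of it. Going down to grasp.

```bash
python3 -m pendant '{"delta_pos":[[0.01,-0.05,1.2],[0.01,-0.05,2.6],[0.01,-0.05,4],[0.01,-0.05,5],[0.01,-0.05,5.45],[0.01,-0.05,5.45],[0.01,-0.05,5.45],[0.01,-0.05,5.45],[0.01,-0.05,5.45],[0.01,-0.05,5.45]],"twist":[0,0,0,0,0,0,0,0,0,0],"jaw":[60,60,60,60,60,60,60,24,24,24]}';python3 -m pendant '{"delta_pos":[[0,0,0],[0,0,0],[0,0,0]],"twist":[0,0,0],"jaw":[24,24,24]}'; python3 - <<'E'
from h import *
c=dict(np.load('w3.npz'));print('knob',ray(c,(266,131),.14))
plan((.4973,-.0145,.09,-.775))
E
```

```text
clock: 9.18
tool_pos: [0.497, -0.0128, 0.0893]
eef_rot: [3.141, -0.001, 0.796]
force: [0.6, 0.7, -0.8]
grip_width: 0.0378
finger_force: 0.0
clock: 9.55
tool_pos: [0.4971, -0.0129, 0.0892]
eef_rot: [3.141, -0.0, 0.796]
force: [1.0, -0.4, 2.6]
grip_width: 0.0337
finger_force: 30.0
knob [0.5230911  0.05466369]
t 9.55 tcp [ 0.4971 -0.0129  0.0892] yang -0.775 F [ 1.  -0.4  2.6] grip 33.7 30.0 q7 -0.42
[-0.033, 0.04, -0.027] twist 0.0
```

```bash
python3 -m pendant '{"delta_pos":[[0,0,-0.5],[0,0,-1.5],[0,0,-3],[0,0,-4.5],[0,0,-5.4],[0,0,-5.4],[0,0,-5.4]],"twist":[0,0,0,0,0,0,0],"jaw":[24,24,24,24,24,24,24]}'; python3 - <<'E'
from h import *
plan((.5375,.3563,.25,.585))
E
```

```text
clock: 10.42
tool_pos: [0.4958, -0.0128, 0.25]
eef_rot: [-3.14, 0.001, 0.796]
force: [-0.2, 0.8, -3.3]
grip_width: 0.0331
finger_force: 30.0
t 10.43 tcp [ 0.4958 -0.0128  0.25  ] yang -0.774 F [-0.2  0.8 -3.3] grip 33.1 30.0 q7 -0.65
[9.767, -7.61, -0.001] twist -77.9
```

```bash
python3 -m pendant '{"delta_pos":[[0.6,-0.5,0],[1.7,-1.4,0],[2.9,-2.3,0],[4.1,-3.2,0],[5.3,-4.1,0],[6.5,-5,0],[7.7,-6,0],[8.8,-6.9,0],[9.5,-7.4,0],[9.77,-7.61,0]],"twist":[-4,-12,-20,-29,-38,-47,-56,-65,-73,-77.9],"jaw":[24,24,24,24,24,24,24,24,24,24]}'; python3 -m pendant '{"delta_pos":[[0,0,0],[0,0,0],[0,0,0]],"twist":[0,0,0],"jaw":[24,24,24]}'; python3 - <<'E'
from h import *;from rig import capture
plan((.5375,.3563,.095,.585))
c=capture('wrist');np.savez('w4.npz',**c);cv2.imwrite('pics/w4.png',c['image'][:,:,::-1])
E
```

```text
clock: 11.68
tool_pos: [0.5366, 0.3601, 0.2484]
eef_rot: [-3.138, -0.001, 2.165]
force: [-0.4, -0.0, -2.3]
grip_width: 0.0332
finger_force: 30.0
clock: 12.05
tool_pos: [0.5386, 0.3555, 0.2508]
eef_rot: [-3.141, 0.0, 2.154]
force: [0.1, -0.2, -1.1]
grip_width: 0.0333
finger_force: 30.0
t 12.05 tcp [0.5386 0.3555 0.2508] yang 0.584 F [ 0.1 -0.2 -1.1] grip 33.3 30.0 q7 0.1
[0.043, -0.014, 5.194] twist -0.1
```

View pics/w4.png

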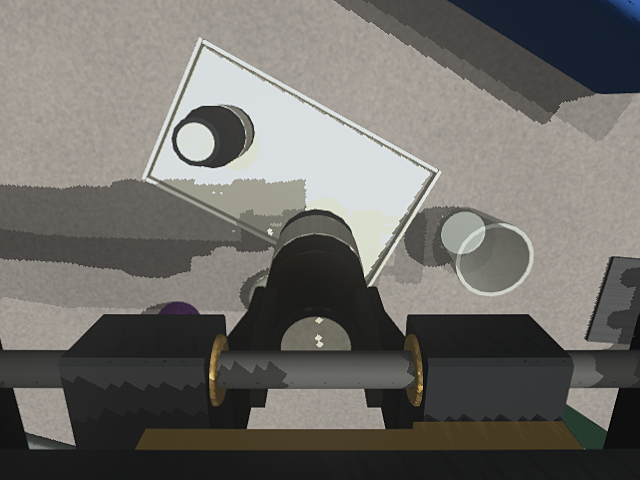

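The tray corners are at (202,40), (438,173) and (147,178). The tray bottle's cap is at (195,143), and the held bottle hangs upright. I'll check the tray pose from these.

```bash
python3 - <<'E'
from h import *
c=dict(np.load('w4.npz'));C=[ray(c,p,.016) for p in((202,40),(438,173),(147,178),(371,287))];print(np.round(C,4).tolist(),'centre',(C[1]+C[2])/2)
d=C[1]-C[0];print(np.linalg.norm(d),np.arctan2(*d[::-1]),'tb',ray(c,(195,143),.118))
E
```

```text
[[0.3812, 0.4159], [0.6233, 0.4375], [0.3953, 0.2817], [0.6389, 0.307]] centre [0.50932563 0.35961309]
0.24303657473257606 0.08874770058691475 tb [0.43706734 0.35880107]
```

```bash
python3 -m pendant '{"delta_pos":[[0.07,0.04,0.7],[0.07,0.04,2],[0.07,0.04,3.3],[0.07,0.04,4.3],[0.07,0.04,4.9],[0.07,0.04,5.1],[0.07,0.04,5.2],[0.07,0.04,5.2],[0.07,0.04,5.2]],"twist":[0,0,0,0,0,0,0,0,0],"jaw":[24,24,24,24,24,24,24,24,24]}'; python3 -c "
from h import *
plan((.5385,.358,.0932,.585))"
```

```text
clock: 13.22
tool_pos: [0.539, 0.359, 0.096]
eef_rot: [3.14, -0.0, 2.156]
force: [-0.1, -0.5, -1.7]
grip_width: 0.0332
finger_force: 30.0
t 13.22 tcp [0.539 0.359 0.096] yang 0.585 F [-0.1 -0.5 -1.7] grip 33.2 30.0 q7 0.16
[-0.017, -0.033, 0.093] twist 0.0
```

```bash
python3 -m pendant '{"delta_pos":[[0,0,0.05],[0,0,0.09],[0,0,0.09],[0,0,0.09]],"twist":[0,0,0,0],"jaw":[24,24,24,24]}'; python3 -m pendant '{"delta_pos":[[0,0,0],[0,0,0],[0,0,0],[0,0,0],[0,0,-1],[0,0,-2.2],[0,0,-3.6],[0,0,-5],[0,0,-5.3],[0,0,-5.3]],"twist":[0,0,0,0,0,0,0,0,0,0],"jaw":[55,55,55,55,55,55,55,55,55,55]}'; python3 - <<'E'
from h import *;from rig import capture
for n in('wrist','top'):
    c=capture(n);np.savez(n+'5.npz',**c)
    if n=='wrist':w=c['image']
    else:t=c['image'];T=c
cv2.imwrite('pics/m5.png',np.hstack([cv2.resize(w,(400,300)),cv2.resize(t[150:390,90:410],(400,300))])[:,:,::-1])
k=(np.array([.5186,.0516])+[.5231,.0547])/2
plan((*k,.25,None));print(k)
E
```

```text
clock: 13.72
tool_pos: [0.5389, 0.3589, 0.0932]
eef_rot: [3.14, -0.0, 2.156]
force: [-1.2, -0.7, 4.4]
grip_width: 0.0329
finger_force: 30.0
clock: 14.98
tool_pos: [0.5384, 0.3586, 0.2513]
eef_rot: [3.141, -0.0, 2.156]
force: [-0.1, -0.7, -0.4]
grip_width: 0.0551
finger_force: 0.0
t 15.07 tcp [0.5377 0.3582 0.2495] yang 0.585 F [-0.   0.5 -1. ] grip 54.8 0.0 q7 0.1
[-8.168, -6.083, 0.004] twist 0
[0.52085 0.05315]
```

View pics/m5.png

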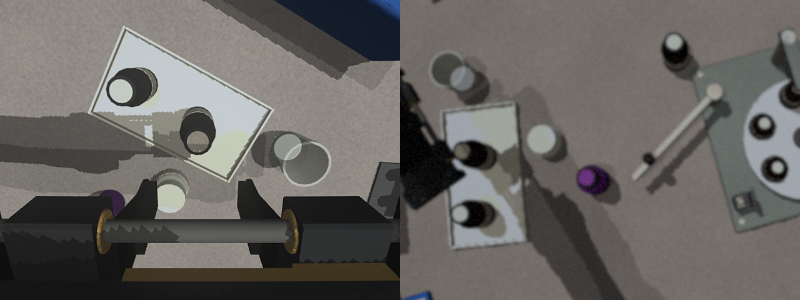

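The bottle stands upright in the tray, with its cap at (200,143) in the left panel beside the other at (120,92). The knob is unchanged. Next is the knob; all 10 views are used, so from here I work by numbers.

```bash
python3 - <<'E'
from h import *
c=dict(np.load('top5.npz'));K=proj(c,[.5198,.0545,.14])[0];g=c['image'].astype(int).sum(2);u,v=K.round().astype(int)
# dark knob centroid near prediction
w=g[v-9:v+10,u-9:u+10];m=w<130;yy,xx=np.nonzero(m);k=(xx.mean()+u-9,yy.mean()+v-9);print(K,k,m.sum(),ray(c,k,.13))
plan((.5198,.0545,.25,.789))
E
```

```text
[287.20156367 276.57069206] (np.float64(288.9230769230769), np.float64(276.96153846153845)) 52 [0.51983693 0.05180195]
t 15.07 tcp [0.5377 0.3582 0.2495] yang 0.585 F [-0.   0.5 -1. ] grip 54.8 0.0 q7 0.1
[-8.111, -6.088, 0.004] twist -11.7
```

```bash
python3 -m pendant '{"delta_pos":[[-0.8,-0.6,0],[-2,-1.5,0],[-3.4,-2.5,0],[-4.8,-3.6,0],[-6.2,-4.7,0],[-7.4,-5.6,0],[-8.1,-6.1,0],[-8.1,-6.1,0],[-8.1,-6.1,0],[-8.1,-6.1,0]],"twist":[-1,-3,-5,-7,-9,-11,-11.7,-11.7,-11.7,-11.7],"jaw":[50,50,50,50,50,50,50,50,50,50]}'; python3 - <<'E'
from h import *;from rig import capture
plan((.5198,.053,.108,.789))
c=capture('wrist');np.savez('w6.npz',**c);K=proj(c,[[.5198,.053,.14],[.5198,.053,.095],[.6298,-.0547,.1]]);print(K)
g=c['image'].astype(int).sum(2);u,v=K[0].round().astype(int)
w=g[v-40:v+30,u-45:u+45];print('\n'.join(''.join('#' if x<170 else '.' for x in r[::2]) for r in w[::4]))
E
```

```text
clock: 16.32
tool_pos: [0.52, 0.0566, 0.2507]
eef_rot: [-3.141, -0.001, 2.363]
force: [0.2, 0.6, -0.4]
grip_width: 0.0501
finger_force: 0.0
t 16.32 tcp [0.52   0.0566 0.2507] yang 0.792 F [ 0.2  0.6 -0.4] grip 50.1 0.0 q7 0.73
[-0.084, -0.088, 4.758] twist 0.2
[[311.51357916 237.24276927]
 [312.0605939  219.87816132]
 [313.40991594 389.42137282]]
.............................................
.............................................
.............................................
.............................................
....................#######..................
..................###########................
..................###########................
.................############................
.................#############...............
.................#############...............
.................############................
..................###########................
....................#######..................
.............................................
.............................................
.............................................
.............................................
.............................................
```

```bash
python3 -m pendant '{"delta_pos":[[-0.04,-0.03,0.8],[-0.04,-0.03,2],[-0.04,-0.03,3.3],[-0.04,-0.03,4.3],[-0.04,-0.03,4.75],[-0.04,-0.03,4.75],[-0.04,-0.03,4.75],[-0.04,-0.03,4.75],[-0.04,-0.03,4.75],[-0.04,-0.03,4.75]],"twist":[0,0,0,0,0,0,0,0,0,0],"jaw":[50,50,50,50,50,50,10,10,10,10]}'; python3 -m pendant '{"delta_pos":[[0,0,0],[0,0,0]],"twist":[0,0],"jaw":[10,10]}'; python3 - <<'E'
from h import *
h=np.array([.6298,-.0547])
from rig import observe
d=observe()['tool_pos'][:2]-h;a=np.arctan2(d[1],d[0]);r=np.linalg.norm(d);qq=.2476+np.pi-a;print('r',r,'q',qq)
for q in np.linspace(qq,-.02,11)[1:]:
    b=.2476+np.pi-q;p=h+.155*np.array([np.cos(b),np.sin(b)]);print('q',q.round(2));plan((*p,.108,b-np.pi/2))
E
```

```text
clock: 17.62
tool_pos: [0.5205, 0.0536, 0.1092]
eef_rot: [3.141, 0.0, 2.36]
force: [-1.8, -0.8, 2.0]
grip_width: 0.018
finger_force: 0.7
clock: 17.88
tool_pos: [0.5205, 0.0536, 0.1091]
eef_rot: [3.141, -0.0, 2.36]
force: [-0.3, 0.5, 3.0]
grip_width: 0.017
finger_force: 30.0
r 0.1538575439141329 q 1.0286515035036667
q 0.92
t 17.88 tcp [0.5205 0.0536 0.1091] yang 0.789 F [-0.3  0.5  3. ] grip 17.0 30.0 q7 0.85
[0.009, -0.541, 0.037] twist -6.0
q 0.82
t 17.88 tcp [0.5205 0.0536 0.1091] yang 0.789 F [-0.3  0.5  3. ] grip 17.0 30.0 q7 0.85
[-0.076, -1.076, 0.037] twist -12.0
q 0.71
t 17.88 tcp [0.5205 0.0536 0.1091] yang 0.789 F [-0.3  0.5  3. ] grip 17.0 30.0 q7 0.85
[-0.216, -1.599, 0.036] twist -18.1
q 0.61
t 17.88 tcp [0.5205 0.0536 0.1091] yang 0.789 F [-0.3  0.5  3. ] grip 17.0 30.0 q7 0.85
[-0.411, -2.104, 0.036] twist -24.1
q 0.5
t 17.88 tcp [0.5205 0.0536 0.1091] yang 0.789 F [-0.3  0.5  3. ] grip 17.0 30.0 q7 0.85
[-0.657, -2.586, 0.036] twist -30.1
q 0.4
t 17.88 tcp [0.5205 0.0536 0.1091] yang 0.789 F [-0.3  0.5  3. ] grip 17.0 30.0 q7 0.85
[-0.953, -3.04, 0.036] twist -36.1
q 0.29
t 17.88 tcp [0.5205 0.0536 0.1091] yang 0.789 F [-0.3  0.5  3. ] grip 17.0 30.0 q7 0.85
[-1.294, -3.46, 0.036] twist -42.1
q 0.19
t 17.88 tcp [0.5205 0.0536 0.1091] yang 0.789 F [-0.3  0.5  3. ] grip 17.0 30.0 q7 0.85
[-1.678, -3.843, 0.035] twist -48.1
q 0.08
t 17.88 tcp [0.5205 0.0536 0.1091] yang 0.789 F [-0.3  0.5  3. ] grip 17.0 30.0 q7 0.85
[-2.099, -4.183, 0.035] twist -54.1
q -0.02
t 17.88 tcp [0.5205 0.0536 0.1091] yang 0.789 F [-0.3  0.5  3. ] grip 17.0 30.0 q7 0.85
[-2.554, -4.477, 0.035] twist -60.1
```

Swing to about q 0.25, then look at the forces.

```bash
python3 -m pendant '{"delta_pos":[[0,-0.54,0],[-0.08,-1.08,0],[-0.22,-1.6,0],[-0.41,-2.1,0],[-0.66,-2.58,0],[-0.95,-3.04,0],[-1.29,-3.46,0],[-1.29,-3.46,0],[-1.29,-3.46,0]],"twist":[-6,-12,-18,-24,-30,-36,-42,-42,-42],"jaw":[10,10,10,10,10,10,10,10,10]}'; cat > s.py <<'E'
from h import *;import sys
from rig import observe
h=np.array([.6298,-.0547])
d=observe()['tool_pos'][:2]-h;a=np.arctan2(d[1],d[0]);print('r',np.linalg.norm(d).round(4),'q',round(.2476+np.pi-a%(2*np.pi),3))
for q in map(float,sys.argv[1:]):
    b=.2476+np.pi-q;p=h+.155*np.array([np.cos(b),np.sin(b)]);plan((*p,.108,b-np.pi/2))
E
python3 s.py .2 .1 0 -.03
```

```text
clock: 19.0
tool_pos: [0.476, -0.047, 0.1091]
eef_rot: [3.141, 0.002, 3.092]
force: [3.8, -0.2, 0.2]
grip_width: 0.0178
finger_force: 30.0
r 0.154 q 0.297
t 19.0 tcp [ 0.476  -0.047   0.1091] yang 1.521 F [ 3.8 -0.2  0.2] grip 17.8 30.0 q7 1.68
[0.01, -0.502, 0.038] twist -5.6
t 19.0 tcp [ 0.476  -0.047   0.1091] yang 1.521 F [ 3.8 -0.2  0.2] grip 17.8 30.0 q7 1.68
[-0.066, -1.013, 0.038] twist -11.3
t 19.0 tcp [ 0.476  -0.047   0.1091] yang 1.521 F [ 3.8 -0.2  0.2] grip 17.8 30.0 q7 1.68
[-0.193, -1.514, 0.038] twist -17.0
t 19.0 tcp [ 0.476  -0.047   0.1091] yang 1.521 F [ 3.8 -0.2  0.2] grip 17.8 30.0 q7 1.68
[-0.24, -1.661, 0.038] twist -18.8
```

```bash
python3 -m pendant '{"delta_pos":[[0.01,-0.25,0],[0.01,-0.5,0],[-0.02,-0.75,0],[-0.06,-1,0],[-0.11,-1.2,0],[-0.16,-1.4,0],[-0.19,-1.51,0],[-0.21,-1.6,0],[-0.22,-1.66,0],[-0.22,-1.66,0]],"twist":[-3,-5.6,-8.5,-11.3,-13.5,-15.5,-17,-17,-17,-17],"jaw":[10,10,10,10,10,10,10,10,10,10]}'; python3 s.py 0
```

```text
clock: 20.25
tool_pos: [0.4804, -0.0924, 0.1091]
eef_rot: [3.137, 0.003, -2.891]
force: [3.5, 8.5, 2.3]
grip_width: 0.0173
finger_force: 30.0
r 0.1541 q 0.0
t 20.25 tcp [ 0.4804 -0.0924  0.1091] yang 1.821 F [3.5 8.5 2.3] grip 17.3 30.0 q7 2.06
[0.03, -0.002, 0.038] twist 0.2
```

```bash
python3 -m pendant '{"delta_pos":[[0.02,-0.1,0],[0.02,-0.2,0],[0.02,-0.2,0],[0.02,-0.2,0]],"twist":[0,0,0,0],"jaw":[10,10,10,10]}'; python3 s.py 0; python3 -m pendant '{"delta_pos":[[0.02,-0.1,0],[0.02,-0.2,0],[0.02,-0.2,0],[0.02,-0.2,0]],"twist":[0,0,0,0],"jaw":[10,10,10,10]}'; python3 s.py 0
```

```text
clock: 20.75
tool_pos: [0.4804, -0.0926, 0.109]
eef_rot: [3.129, 0.001, -2.888]
force: [1.5, 20.9, 7.8]
grip_width: 0.0172
finger_force: 30.1
r 0.1542 q -0.001
t 20.75 tcp [ 0.4804 -0.0926  0.109 ] yang 1.825 F [ 1.5 20.9  7.8] grip 17.2 30.1 q7 2.08
[0.028, 0.005, 0.035] twist 0.4
clock: 21.25
tool_pos: [0.4804, -0.0928, 0.1089]
eef_rot: [3.121, -0.0, -2.885]
force: [-1.3, 33.5, 11.2]
grip_width: 0.0171
finger_force: 30.0
r 0.1542 q -0.002
t 21.25 tcp [ 0.4804 -0.0928  0.1089] yang 1.828 F [-1.3 33.5 11.2] grip 17.1 30.0 q7 2.09
[0.027, 0.011, 0.029] twist 0.5
```

The bar is hard against its stop: the force rose from 8 to 33 N with no motion. Backing off the preload, opening and lifting.

```bash
python3 -m pendant '{"delta_pos":[[0,0.2,0],[0,0.42,0],[0,0.42,0],[0,0.42,0],[0,0.45,0],[0,0.5,0],[0,0.5,0]],"twist":[0,0,0,0,0,0,0],"jaw":[10,10,10,45,45,45,45]}'; python3 s.py; python3 -m pendant '{"delta_pos":[[0,0,-0.5],[0,0,-1.5],[0,0,-3],[0,0,-4.5],[0,0,-5],[0,0,-5],[0,0,-5]],"twist":[0,0,0,0,0,0,0],"jaw":[45,45,45,45,45,45,45]}'; python3 - <<'E'
from h import *;from rig import capture
plan()
c=capture('wrist');h=np.array([.6298,-.0547])
for q in(0,.1):
    b=.2476+np.pi-q;K=proj(c,[*(h+.1545*np.array([np.cos(b),np.sin(b)])),.14])[0];print(q,K)
    if q==0:u,v=K.round().astype(int)
g=c['image'].astype(int).sum(2);w=g[v-50:v+40,u-60:u+60];print(u-60,v-50);print('\n'.join(''.join('#' if x<170 else '.' for x in r[::2]) for r in w[::4]))
E
```

```text
clock: 22.12
tool_pos: [0.4765, -0.0949, 0.1086]
eef_rot: [3.141, -0.001, -2.894]
force: [-0.7, 0.1, -0.1]
grip_width: 0.0436
finger_force: 0.0
r 0.1585 q -0.009
clock: 23.0
tool_pos: [0.476, -0.0947, 0.2574]
eef_rot: [3.141, -0.003, -2.893]
force: [-0.7, -0.3, -0.1]
grip_width: 0.0452
finger_force: 0.0
t 23.0 tcp [ 0.476  -0.0947  0.2574] yang 1.819 F [-0.7 -0.3 -0.1] grip 45.2 0.0 q7 1.98
0 [316.86791439 237.06333543]
0.1 [338.94245835 238.09627767]
257 187
........................###.................................
........................#...................................
#.......................#...................................
#.#.........................................................
....#.......................................................
...#.#......................................................
##....#.......................#.............................
###...#...................#########.........................
###...#..................###########........................
###......................###########........................
###.##...................###########........................
##.#....................#####......##.......................
#.#.....................#####.......#.......................
.........................###.......#........................
..........................####.#..#.........................
..............................#.............................
............................................................
............................................................
............................................................
............................................................
............................................................
............................................................
.###........................................................
```

The knob is at (317,235), against a predicted (316.9,237) for q=0, so the bar is shut. I'll pull the arm aside and compare the top view.

```bash
python3 -c "
from h import *
plan((.40,.22,.26,None))"; python3 -m pendant '{"delta_pos":[[0,0.8,0],[0.2,2.5,0],[0.4,4.5,0],[0.6,6.3,0],[0.8,8,0],[1,9.5,0],[1,10,0],[1,10,0]],"twist":[3,10,20,30,40,50,60,65],"jaw":[45,45,45,45,45,45,45,45]}'; python3 - <<'E'
from h import *;from rig import capture
plan()
a=np.load('top5.npz')['image'];b=capture('top')['image']
for n,(x0,y0,x1,y1) in dict(table=(360,205,470,315),back=(295,170,325,208),side=(472,200,510,240),flask=(495,260,540,305),tray=(115,225,195,350),purple=(228,278,262,308),jar=(190,245,222,278),beaker=(110,185,155,230),barold=(276,225,335,298),barnew=(335,215,375,320)).items():
    d=np.abs(a[y0:y1,x0:x1].astype(int)-b[y0:y1,x0:x1]).max(2);print(n,(d>60).mean().round(3),d.mean().round(1))
E
```

```text
t 23.05 tcp [ 0.476  -0.0947  0.2572] yang 1.819 F [0.1 0.1 0.5] grip 45.1 0.0 q7 1.98
[-0.122, 10.791, -0.082] twist 0
clock: 24.05
tool_pos: [0.3727, 0.1902, 0.2574]
eef_rot: [-3.139, -0.001, 2.254]
force: [0.1, -0.5, 0.8]
grip_width: 0.0451
finger_force: 0.0
t 24.05 tcp [0.3727 0.1902 0.2574] yang 0.684 F [ 0.1 -0.5  0.8] grip 45.1 0.0 q7 0.11
table 0.009 6.7
back 0.0 5.6
side 0.0 5.6
flask 0.0 5.1
tray 0.295 41.8
purple 0.0 8.1
jar 0.0 16.0
beaker 0.0 5.2
barold 0.024 16.4
barnew 0.07 15.5
```

```bash
python3 - <<'E'
from h import *;from rig import capture
c=capture('top');g=c['image'].astype(int).sum(2)
for P in((.5385,.3585),(.4378,.3593)):
    u,v=proj(c,[*P,.118])[0].round().astype(int);print(u,v);w=g[v-9:v+10,u-9:u+24];print('\n'.join(''.join('#' if x<200 else '.' for x in r) for r in w[::2]))
E
```

```text
139 271
.................................
.............###########.........
...............###############...
................#################
.................################
................#################
................#################
..............###################
........#########################
..........#######################
138 321
...........######################
............#####################
..............###################
.#..............#################
.#..............#################
..............##..###############
...........######################
..#......########################
.......##########################
........##################.######
```

Both caps show as bright discs at their predicted pixels, so both bottles are standing. The tray difference came from the arm and its shadow.

```bash
python3 -c "
from rig import finish_job
print(finish_job())"
```

```text
the job is handed in; nothing more can be done
None
```

I handed the job in at about 24 s: the tall bottle is clicked home under the nozzle, the stray bottle stands upright in the tray beside the other one, the keeper bar is fully shut, and nothing else on the bench moved in the camera checks.

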